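# Stack the paint tins in their cradle

### The arm

A 6-joint arm with a two-finger parallel gripper is mounted at the origin on the work surface. World frame = base frame: x ahead of the robot, y to its left, z up, the work surface at z = 0. Lengths are in m, angles in rad, forces in N, time in s.
With the tool pointing down it reaches from about 0.4 to 0.825 m from the base axis. Payload 7 kg.
Tool frame: the origin (TCP) lies at the very end of the fingers, on their centre line; the grasp point (between the pads) lies 19 mm behind it; z points along the fingers, y is the line along which they close (so a half turn about z gives the same grasp; the last joint's range is limited). The gripper opens to 88 mm and grips with 3 to 60 N. Pads are 19 mm wide; open, the fingers measure 130 mm over their backs; the gripper's body (78 mm by 193 mm) begins 47 mm behind the grasp point.
Start: joints at [1.427, 0.359, 0.012, 0, -1.224, -0.288], TCP at [0.282, 0.613, 0.193] pointing down, gripper open.
Joint ranges: [-3.07, 3.07], [-1.43, 2.12], [-1.02, 1.25], [-3.03, 1.67], [-3.05, -0], [-3.03, 3.03]. Speed limits (rad/s): [2.39, 2.39, 3.01, 3.14, 3.14, 3.14].

### API

Orientations are given as [roll, pitch, yaw] about the fixed x, y, z axes, in that order (R = Rz(yaw) Ry(pitch) Rx(roll)).
In Python, from station import * gives the robot as it stands.
- The arm moves only by the tool servo_tool, never from a script. Its argument "moves" is a list of rows, each an object of numbers: "jaw": the opening, from 0 (shut) to 1 (fully open); "dx", "dy", "dz": the shift along the world's x, y, z in m; "roll": the turn about the world's z in degrees. A call has exactly 10 rows; each row shifts and turns the commanded pose from where the row before left it; what a row does not reach is not made up. A row lasts 1/8 s, in which the tool goes at most 62.5 mm and 10.7 degrees, less where a joint would pass 70% of its speed; a pose out of reach is approached as far as the arm can. A call with a gripper value outside its range is refused whole. The fingers move at their own pace and stop on an object; "newtons" is the grip in N (left out, the last holds). Time passes only in rows, so rows that do not move let the fingers close, or fill a call up. It gives the time, the measured TCP pose, the force, the opening and the grip force at its end, in the units of the state.
- get_state(): the state, without advancing time (a new reading comes with each control period).
- grab_frame(name): name is "side" or "top"; returns (picture, depth): 400x640x3 uint8, red, green, blue; 400x640 float32, m along the optical axis (not along the pixel's ray), 0 where there is no reading.
- calibration(name): a dict with "intrinsics" (3x3 intrinsics, pixels), "R" (3x3) and "t" (3): a world point X has camera coordinates R X + t. Camera axes: x right, y down, z forward; pixel columns grow to the right and rows downward; lengths in m; the calibration is good to about 2 mm. A picture is of the moment at which its call begins. calibration takes no time and is no camera call.
- job_done(): hands the job in; it is judged then, once.
The state is a dict: "t": time; "q": joint angles; "qd": joint speeds; "joint_efforts": joint torques, N m; "eef_pos": TCP position; "ee_rot": TCP orientation; "force": force on the tool from outside, world axes, zero at the start; "moment": the same for the moment, N m; "width": finger opening in m; "gripper_force": force on a finger pad.
Only numpy, scipy, OpenCV 4.12 (cv2) and the standard library are available. Lean on these libraries where they do the work, as an engineer would, in place of code of your own. Each camera call takes 0.05 s, during which the arm holds its last target. There are 200 camera calls.

### The job

Finish the pyramid of paint tins in the plywood cradle: lay the two long loose tins in the two gaps on top of the bottom row, then lay the short tin in the gap between those two, at the middle of their length. All tins lie on their sides, squarely in line with the bottom row and with their lids facing the same way as its lids, the long ones with their ends about level with the row's ends. Leave the bottom row in place and the other things on the desk where they are.

Things in the scene. Friction and masses are not known exactly. Their poses are not given: they have to be found in the camera images.
- cradle: fixed plywood cradle, 64 mm long (x, the way the bottom row's lids face), 143 mm wide (y), open at both ends. Origin under its centre, on the desk. Floor 8 mm thick, battens 6 mm high and cheeks at y = +-67.5 mm, 28 mm high. Three tins lie in it at 43 mm pitch in y, axes 28 mm above the desk; a tin saddled on two has its axis 34 mm above theirs
- base_left: aluminium paint tin, a plain cylinder lying on its side, diameter 40 mm, length 58 mm including the brass ribbed screw lid, 14 mm long, at one end; about 90 g. Origin in its middle, on its axis; x runs along the axis towards the lid; rolled to any angle about x. Already in the bottom row of the cradle, on the cradle's +y side
- base_mid: aluminium paint tin, a plain cylinder lying on its side, diameter 40 mm, length 58 mm including the brass ribbed screw lid, 14 mm long, at one end; about 90 g. Origin in its middle, on its axis; x runs along the axis towards the lid; rolled to any angle about x. Already in the bottom row of the cradle, in the middle
- base_right: aluminium paint tin, a plain cylinder lying on its side, diameter 40 mm, length 58 mm including the brass ribbed screw lid, 14 mm long, at one end; about 90 g. Origin in its middle, on its axis; x runs along the axis towards the lid; rolled to any angle about x. Already in the bottom row of the cradle, on the -y side
- long_a: aluminium paint tin, a plain cylinder lying on its side, diameter 40 mm, length 58 mm including the brass ribbed screw lid, 14 mm long, at one end; about 90 g. Origin in its middle, on its axis; x runs along the axis towards the lid; rolled to any angle about x. One of the two long tins loose on the desk beside the cradle; can be gripped end to end (58 mm) from above
- long_b: aluminium paint tin, a plain cylinder lying on its side, diameter 40 mm, length 58 mm including the brass ribbed screw lid, 14 mm long, at one end; about 90 g. Origin in its middle, on its axis; x runs along the axis towards the lid; rolled to any angle about x. One of the two long tins loose on the desk beside the cradle; can be gripped end to end (58 mm) from above
- short: aluminium paint tin, a plain cylinder lying on its side, diameter 40 mm, length 38 mm including the brass ribbed screw lid, 14 mm long, at one end; about 60 g. Origin in its middle, on its axis; x runs along the axis towards the lid; rolled to any angle about x. The only short tin, loose on the desk beside the cradle; can be gripped end to end (38 mm) from above
- long_a_lid (a point): centre of the flat lid face of long_a
- long_b_lid (a point): centre of the flat lid face of long_b
- short_lid (a point): centre of the flat lid face of short
- tape: bystander: roll of masking tape lying flat, 90 mm across, 24 mm high; origin at its underside, to be left alone
- jar: bystander: amber glass jar with steel lid, 72 mm across, 75 mm high; origin at its underside, to be left alone
- dropper: bystander: small amber bottle with black cap, 30 mm across, 85 mm high; origin at its underside, to be left alone
- spool: bystander: spool standing on its flange, 60 mm across, 40 mm high; origin at its underside, to be left alone
- figure: bystander: grey miniature figure on a round base 32 mm across, 43 mm high; origin at its underside, to be left alone
- water_cup: bystander: white mug, 72 mm across, 85 mm high, handle at its +y; origin at its underside, to be left alone
- brush: bystander: paint brush lying on the desk, 170 mm long along its x; origin at its underside, to be left alone
Mind the look-alikes: they are no part of the job. What is meant by the cradle is not red or turquoise, and is the smaller of those in its own colour.

How it is judged:
By the outcome, as a careful person would: the job done as asked, in the order asked, and still so for the second after the job is handed in, with the robot touching nothing.
It also fails if it takes over 67 s, if anything falls off the work surface, if the arm or the gripper's body presses on something with over 40 N, if the wrist force passes 120 N, or if a joint passes its speed limit or range.

## Working session

There is one attempt and no reset: what is moved stays moved. The work goes in short steps, Python scripts to look and compute and a tool call to move; the robot and the scene stay as the last step left them, time stands still between calls to the robot, and variables do not carry over. Pictures are saved under pics/ and viewed, at most 10 in all, crops included, and the job is handed in when it is done.

Besides the shell and the picture viewer there is one more tool, called after "Request:" as name(argument=value, ...), one argument or row to a line, values as JSON. servo_tool: Moves the arm, as the interface text tells. Its arguments: {"type":"object","properties":{"moves":{"type":"array","items":{"type":"object","properties":{"jaw":{"type":"number"},"dx":{"type":"number"},"dy":{"type":"number"},"dz":{"type":"number"},"roll":{"type":"number"}}}},"newtons":{"type":"number"}},"required":["moves"]}

```bash
mkdir -p pics
cat > h.py <<'E'
from station import *
import numpy as np, cv2
def cloud(n):
    p,d=grab_frame(n);c=calibration(n);K=np.array(c["intrinsics"]);R=np.array(c["R"]);t=np.array(c["t"])
    v,u=np.mgrid[:400,:640]
    X=np.stack([(u-K[0,2])/K[0,0]*d,(v-K[1,2])/K[1,1]*d,d],-1)
    W=(X-t)@R; W[d==0]=np.nan
    return p,W
def save(f,p): cv2.imwrite("pics/"+f,cv2.cvtColor(p,cv2.COLOR_RGB2BGR))
E
python3 - <<'E'
from h import *
for n in("top","side"):
    p,W=cloud(n);save(n+"0.png",p);np.savez(n+"0.npz",p=p,W=W)
    c=calibration(n);print(n,-np.array(c["R"]).T@c["t"],np.array(c["intrinsics"])[0,0])
    print(np.nanmin(W,(0,1)),np.nanmax(W,(0,1)))
print(get_state())
E
```

```text
top [0.40543503 0.0423518  1.04649372] 380.1165523411954
[-0.33915512 -1.62165612 -0.7675384 ] [1.20765552 1.53991225 0.35672697]
side [ 0.34728528 -0.98773836  0.74387739] 505.2168407184516
[-0.91681476 -0.61868457 -0.75786585] [1.2106436  2.12604608 0.53118478]
{'t': 0.1, 'q': array([ 1.42709222e+00,  3.59298660e-01,  1.11523784e-02, -2.88096857e-04,
       -1.22409554e+00, -2.88101950e-01]), 'qd': array([ 0.00036621, -0.00302564,  0.00292204,  0.00194793,  0.00068852,
        0.00074968]), 'joint_efforts': array([-1.93816755e-03, -5.84162521e+01,  2.93751901e+01,  7.01558813e+00,
        1.02028847e-02, -4.54539088e-05]), 'eef_pos': array([0.28232763, 0.61258931, 0.19253166]), 'ee_rot': array([ 3.14012977e+00, -1.51065180e-04, -4.31904034e-01]), 'force': array([-0.65185649,  0.47473836, -0.37490298]), 'moment': array([-0.02435328,  0.01873376, -0.01561529]), 'gripper_force': 0.0, 'width': 0.08778587830990044}
```

View pics/top0.png

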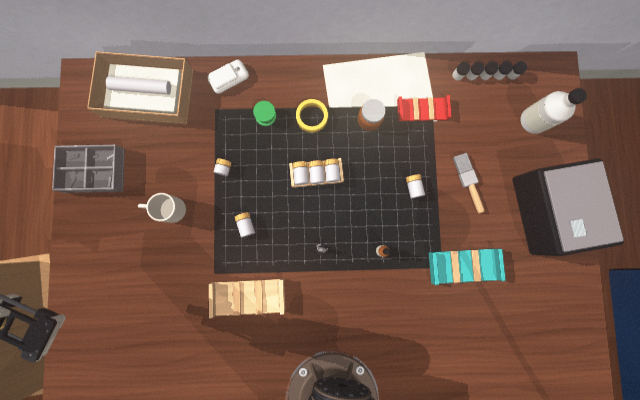

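View pics/side0.png

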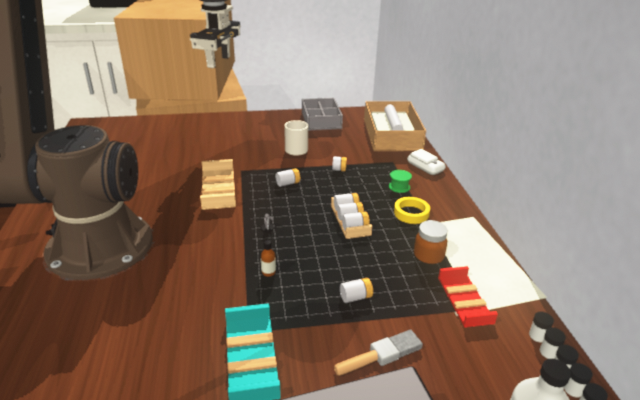

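The top view shows the three-tin cradle at (317,173). The loose tins are at (246,225), (222,168, short) and (416,186). The red, turquoise and larger plywood cradles are decoys. Next I fit the tins.

```bash
cat >> h.py <<'E'
from scipy.optimize import least_squares
from scipy.ndimage import binary_erosion
def fitcyl(P,c0,yaw0,z=.02,r=.02,L=.058):
    # capped-cylinder surface fit: x,y,yaw, z offset
    def f(q):
        a=np.array([np.cos(q[2]),np.sin(q[2])]);D=P[:,:2]-q[:2]
        s=abs(D@a)-L/2;w=np.hypot(D@[-a[1],a[0]],P[:,2]-q[3])-r
        return np.where((s>0)|(w>0),np.hypot(np.maximum(s,0),np.maximum(w,0)),np.maximum(s,w))
    o=least_squares(f,[*c0,yaw0,z],loss="soft_l1",f_scale=.002,x_scale=[.01,.01,.2,.01])
    return o.x,np.sqrt(np.median(o.fun**2))
E
python3 - <<'E'
from h import *
T={n:np.load(n+"0.npz") for n in("top","side")}
W=T["top"]["W"]
px={"A":(246,225,.058),"B":(416,186,.058),"S":(222,168,.038)}
for k,(u,v,L) in px.items():
    c=W[v,u]
    for n in("top","side","both"):
        P=[];C=[]
        for m in (("top","side") if n=="both" else (n,)):
            w=T[m]["W"];M=(np.hypot(w[...,0]-c[0],w[...,1]-c[1])<.05)&(w[...,2]>.008)&(w[...,2]<.05)
            P.append(w[M]);C.append(T[m]["p"][M].astype(float))
        P=np.concatenate(P);C=np.concatenate(C)
        sat=(C.max(1)-C.min(1))/(C.max(1)+1); lid=P[sat>.5]
        wh=P[sat<.25]; d=(np.median(lid,0)-np.median(wh,0))[:2]
        q,e=fitcyl(P,P.mean(0)[:2],np.arctan2(d[1],d[0]),L=L)
        print(k,n,len(P),len(lid),"xy",q[:2].round(4),"yaw",np.degrees(q[2]).round(1),"z",q[3].round(4),e.round(4),"yaw0",np.degrees(np.arctan2(d[1],d[0])).round(1))
# cradle
for n in T:
    w=T[n]["W"];p=T[n]["p"];c=W[173,317]
    M=(np.hypot(w[...,0]-c[0],w[...,1]-c[1])<.1)&(w[...,2]>.012)&(w[...,2]<.07)
    P=w[M];r=cv2.minAreaRect((P[:,:2]*1000).astype(np.float32));print("cradle",n,r,P[:,2].max())
    for z0,z1 in((.036,.052),(.012,.052)):
        Q=P[(P[:,2]>z0)&(P[:,2]<z1)];print(len(Q),cv2.minAreaRect((Q[:,:2]*1000).astype(np.float32)))
big=[cv2.resize(T["top"]["p"][v-28:v+28,u-40:u+40],(400,280),interpolation=cv2.INTER_CUBIC) for u,v in((246,225),(416,186),(222,168),(317,173))]
save("z.png",np.vstack([np.hstack(big[:2]),np.hstack(big[2:])]))
E
```

```text
A top 334 49 xy [0.4587 0.2241] yaw 17.9 z 0.0193 0.0009 yaw0 9.4
A side 316 55 xy [0.4583 0.2254] yaw 19.6 z 0.0216 0.001 yaw0 12.2
A both 650 104 xy [0.4585 0.2246] yaw 18.7 z 0.02 0.0012 yaw0 13.2
B top 324 42 xy [ 0.552  -0.2424] yaw 10.8 z 0.0189 0.0009 yaw0 0.3
B side 606 117 xy [ 0.5531 -0.2415] yaw 10.4 z 0.0209 0.0008 yaw0 6.6
B both 930 159 xy [ 0.553  -0.2419] yaw 10.4 z 0.02 0.001 yaw0 3.7
S top 222 61 xy [0.6169 0.2844] yaw -15.0 z 0.0195 0.001 yaw0 -21.9
S side 176 58 xy [0.6172 0.2857] yaw -12.4 z 0.0217 0.0016 yaw0 -13.1
S both 398 119 xy [0.617  0.2849] yaw -14.0 z 0.0202 0.0014 yaw0 -15.7
cradle top ((596.694580078125, 27.917125701904297), (63.12213897705078, 142.74034118652344), 4.637619495391846) 0.052464178830546326
845 ((596.00146484375, 28.375469207763672), (60.200592041015625, 122.00840759277344), 3.5951144695281982)
1199 ((596.694580078125, 27.917125701904297), (63.12213897705078, 142.74034118652344), 4.637619495391846)
cradle side ((596.2533569335938, 27.050090789794922), (63.69210433959961, 149.0672149658203), 5.256871700286865) 0.052410355708800156
708 ((596.0089111328125, 25.595947265625), (60.62502670288086, 125.81165313720703), 3.799056053161621)
1105 ((596.2533569335938, 27.050090789794922), (63.69210433959961, 149.0672149658203), 5.256871700286865)
```

View pics/z.png

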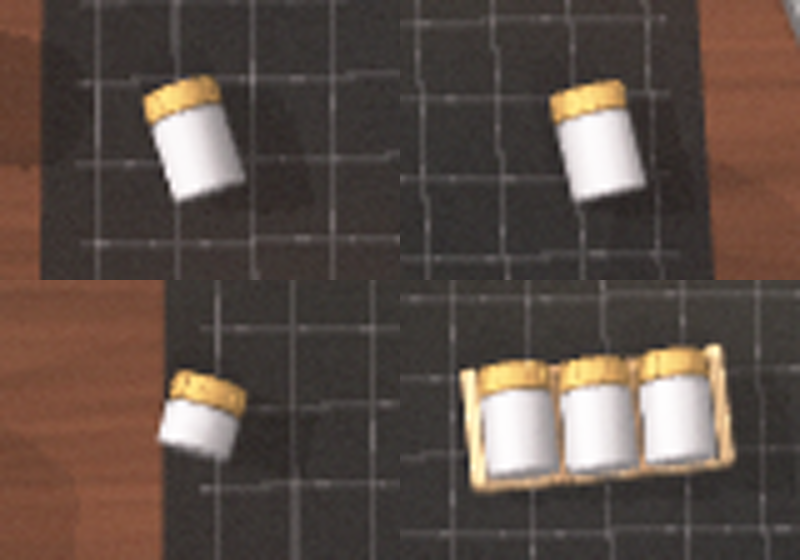

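All four crops show lids facing up in the picture (+x). The cradle fit comes next, and the first move heads toward long tin A.

```bash
cat >> h.py <<'E'
def fitrow(P,c0,yaw0,z=.028,offs=(-.043,0,.043),r=.02,L=.058):
    def f(q):
        a=np.array([np.cos(q[2]),np.sin(q[2])]);D=P[:,:2]-q[:2];s=abs(D@a)-L/2;y=D@[-a[1],a[0]]
        w=np.min([np.hypot(y-o,P[:,2]-q[3]) for o in offs],0)-r
        return np.where((s>0)|(w>0),np.hypot(np.maximum(s,0),np.maximum(w,0)),np.maximum(s,w))
    o=least_squares(f,[*c0,yaw0,z],loss="soft_l1",f_scale=.002,x_scale=[.01,.01,.2,.01])
    return o.x,np.sqrt(np.median(o.fun**2))
E
python3 - <<'E'
from h import *
T={n:np.load(n+"0.npz") for n in("top","side")};A=[]
for n in ("top","side","both"):
    if n!="both":
        w=T[n]["W"];M=(np.hypot(w[...,0]-.597,w[...,1]-.028)<.1)&(w[...,2]>.032)&(w[...,2]<.07)
        P=w[M];A.append(P)
    else:P=np.concatenate(A)
    q,e=fitrow(P,(.597,.028),.08);print(n,q.round(4),np.degrees(q[2]),e)
E
```

```text
top [0.5963 0.0281 0.0702 0.0273] 4.021957138410275 0.0009863897253564041
side [0.5963 0.0286 0.0707 0.0291] 4.051767983403138 0.0011402107276142638
both [0.5964 0.028  0.0709 0.0279] 4.062688205766467 0.0011535406527020849
```

Request:
servo_tool(
  moves=[
    {"dx": 0.022,"dy": -0.0485,"dz": -0.004,"roll": -5.8,"jaw": 1},
    {"dx": 0.022,"dy": -0.0485,"dz": -0.004,"roll": -5.8,"jaw": 1},
    {"dx": 0.022,"dy": -0.0485,"dz": -0.004,"roll": -5.8,"jaw": 1},
    {"dx": 0.022,"dy": -0.0485,"dz": -0.004,"roll": -5.8,"jaw": 1},
    {"dx": 0.022,"dy": -0.0485,"dz": -0.004,"roll": -5.8,"jaw": 1},
    {"dx": 0.022,"dy": -0.0485,"dz": -0.004,"roll": -5.8,"jaw": 1},
    {"dx": 0.022,"dy": -0.0485,"dz": -0.004,"roll": -5.8,"jaw": 1},
    {"dx": 0.022,"dy": -0.0485,"dz": -0.004,"roll": -5.8,"jaw": 1},
    {"dz": -0.03},
    {"dz": -0.02},
  ],
  newtons=25,
)

```text
$.moves[8]: bad value
```

Request:
servo_tool(
  moves=[
    {"dx": 0.022,"dy": -0.0485,"dz": -0.004,"roll": -5.8,"jaw": 1},
    {"dx": 0.022,"dy": -0.0485,"dz": -0.004,"roll": -5.8,"jaw": 1},
    {"dx": 0.022,"dy": -0.0485,"dz": -0.004,"roll": -5.8,"jaw": 1},
    {"dx": 0.022,"dy": -0.0485,"dz": -0.004,"roll": -5.8,"jaw": 1},
    {"dx": 0.022,"dy": -0.0485,"dz": -0.004,"roll": -5.8,"jaw": 1},
    {"dx": 0.022,"dy": -0.0485,"dz": -0.004,"roll": -5.8,"jaw": 1},
    {"dx": 0.022,"dy": -0.0485,"dz": -0.004,"roll": -5.8,"jaw": 1},
    {"dx": 0.022,"dy": -0.0485,"dz": -0.004,"roll": -5.8,"jaw": 1},
    {"dx": 0,"dy": 0,"dz": -0.03,"roll": 0,"jaw": 1},
    {"dx": 0,"dy": 0,"dz": -0.02,"roll": 0,"jaw": 1},
  ],
  newtons=25,
)

```text
t: 1.35
eef_pos: [0.4583, 0.2237, 0.1102]
ee_rot: [3.141, -0.0, -1.244]
force: [0.7, 0.1, 0.5]
width: 0.0871
gripper_force: 0.0
```

Request:
servo_tool(
  moves=[
    {"dx": 0,"dy": 0.001,"dz": -0.04,"roll": 0,"jaw": 1},
    {"dx": 0,"dy": 0,"dz": -0.035,"roll": 0,"jaw": 1},
    {"dx": 0,"dy": 0,"dz": -0.02,"roll": 0,"jaw": 1},
    {"dx": 0,"dy": 0,"dz": -0.009,"roll": 0,"jaw": 1},
    {"dx": 0,"dy": 0,"dz": 0,"roll": 0,"jaw": 1},
    {"dx": 0,"dy": 0,"dz": 0,"roll": 0,"jaw": 0.5},
    {"dx": 0,"dy": 0,"dz": 0,"roll": 0,"jaw": 0.5},
    {"dx": 0,"dy": 0,"dz": 0,"roll": 0,"jaw": 0.5},
    {"dx": 0,"dy": 0,"dz": 0,"roll": 0,"jaw": 0.5},
    {"dx": 0,"dy": 0,"dz": 0,"roll": 0,"jaw": 0.5},
  ],
  newtons=25,
)

```text
t: 2.6
eef_pos: [0.4585, 0.2261, 0.0075]
ee_rot: [-3.141, 0.0, -1.242]
force: [-0.2, -0.6, 0.1]
width: 0.0455
gripper_force: 0.0
```

Run:
```python
from h import *
p,W=cloud("side");q,V=cloud("top")
save("c1.png",np.hstack([cv2.resize(p[120:220,220:320],(400,400),interpolation=cv2.INTER_CUBIC),cv2.resize(q[175:275,200:300],(400,400),interpolation=cv2.INTER_CUBIC)]));print(get_state())
```

```text
{'t': 2.7, 'q': array([ 8.42603345e-01,  2.97172196e-01, -5.76421904e-01,  1.80411132e-06,
       -6.97193476e-01, -5.13469008e-01]), 'qd': array([ 1.56610917e-03,  1.26487968e-03,  6.81246838e-04,  1.82582399e-03,
       -6.44798276e-04,  3.61767653e-05]), 'joint_efforts': array([-5.69891545e-04, -4.41860390e+01,  2.00159723e+01,  4.78249580e+00,
       -7.31590932e-03, -4.66569111e-05]), 'eef_pos': array([0.45849933, 0.22600821, 0.00737507]), 'ee_rot': array([-3.14158446e+00,  3.28928921e-06, -1.24166061e+00]), 'force': array([-0.38700695,  0.69721499, -0.16710514]), 'moment': array([ 0.08681086,  0.00528792, -0.0595097 ]), 'gripper_force': 0.0, 'width': 0.04422001179165658}
```

View pics/c1.png

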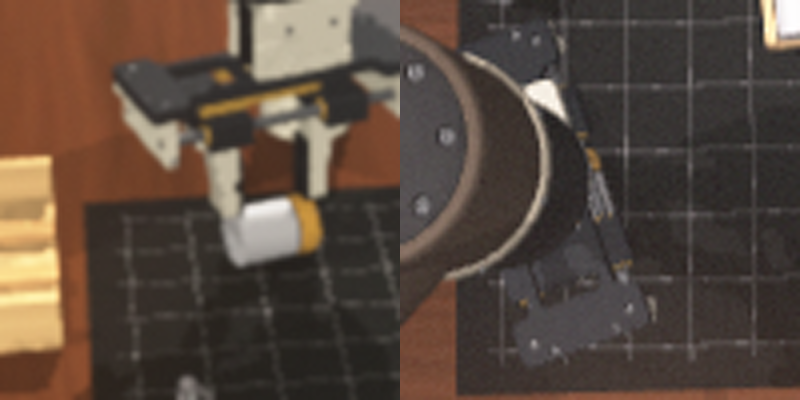

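The side crop shows the fingers closed at 44 mm just behind (+y) the tin. Something pushed it or it rolled, so I re-measure.

Run:
```python
from h import *
p,W=cloud("side")
hsv=cv2.cvtColor(p,cv2.COLOR_RGB2HSV)
for nm,M in (("white",(hsv[...,1]<60)&(hsv[...,2]>110)),("lid",(hsv[...,1]>130)&(hsv[...,2]>120)&(hsv[...,0]<30))):
    m=M&(np.hypot(W[...,0]-.4585,W[...,1]-.21)<.07)&(W[...,2]>.006)&(W[...,2]<.043)
    v,u=np.nonzero(m);P=W[m];print(nm,len(P),P.min(0),P.max(0),np.median(P,0),u.min(),u.max(),v.min(),v.max())
m=(np.hypot(W[...,0]-.4585,W[...,1]-.2)<.055)&(W[...,2]>.006)&(W[...,2]<.05)&(W[...,1]<.225);P=W[m]
print(fitcyl(P,(.4585,.205),.33))
```

```text
white 238 [0.4274936  0.19146861 0.00622465] [0.47709928 0.23558642 0.04290395] [0.45199391 0.20924592 0.02908621] 276 294 169 185
lid 48 [0.4757384  0.20886663 0.01347939] [0.49168697 0.23102691 0.04160326] [0.48510963 0.21662382 0.03036019] 293 299 169 181
(array([0.45805872, 0.22511538, 0.32258133, 0.02243115]), np.float64(0.001558888973436992))
```

Run:
```python
from h import *
p,W=cloud("side")
for z in np.arange(.04,.14,.01):
    m=(np.hypot(W[...,0]-.46,W[...,1]-.225)<.12)&(W[...,2]>z)&(W[...,2]<z+.01)
    P=W[m]
    if len(P): print(z.round(2),len(P),np.percentile(P,[2,50,98],0)[:,:2].round(3).tolist())
q,V=cloud("top")
m=(np.hypot(V[...,0]-.46,V[...,1]-.225)<.15)&(V[...,2]>.06)&(V[...,2]<.12);P=V[m]
print(len(P),cv2.minAreaRect((P[:,:2]*1000).astype(np.float32)),np.median(P,0))
c=calibration("side");K=np.array(c["intrinsics"])
for z in (0.0075,.05,.0735):
  for s in (-.022,.022):
    a=-1.242+np.pi/2;X=np.array([.4585+s*np.cos(a),.226+s*np.sin(a),z]);u=K@(np.array(c["R"])@X+c["t"]);print(z,s,u[:2]/u[2], ((u[:2]/u[2])-[220,120])*4)
```

```text
0.04 75 [[0.423, 0.205], [0.461, 0.223], [0.493, 0.236]]
0.05 49 [[0.42, 0.202], [0.439, 0.217], [0.496, 0.238]]
0.06 57 [[0.418, 0.205], [0.475, 0.223], [0.495, 0.245]]
0.07 54 [[0.418, 0.202], [0.476, 0.226], [0.498, 0.247]]
0.08 62 [[0.415, 0.202], [0.476, 0.224], [0.498, 0.243]]
0.09 47 [[0.417, 0.202], [0.482, 0.227], [0.499, 0.242]]
0.1 26 [[0.372, 0.167], [0.481, 0.223], [0.541, 0.275]]
0.11 162 [[0.364, 0.162], [0.445, 0.203], [0.551, 0.267]]
0.12 247 [[0.371, 0.164], [0.462, 0.2], [0.548, 0.244]]
0.13 253 [[0.362, 0.162], [0.433, 0.206], [0.553, 0.245]]
27 ((470.1243896484375, 199.74298095703125), (78.29621887207031, 158.73654174804688), 88.41110229492188) [0.44344399 0.20107261 0.11710022]
0.0075 -0.022 [279.80767442 182.53553102] [239.23069767 250.14212409]
0.0075 0.022 [294.06805738 179.04319312] [296.27222952 236.1727725 ]
0.05 -0.022 [279.49264869 169.33369192] [237.97059476 197.33476767]
0.05 0.022 [293.98840943 165.94931288] [295.95363773 183.79725152]
0.0735 -0.022 [279.31397137 161.84582994] [237.2558855  167.38331975]
0.0735 0.022 [293.94324873 158.52503006] [295.7729949  154.10012025]
```

The fingertips are really near z≈0.045, not the reported 0.0075, and x and y agree. I open, rise a little and measure the vertical offset.

Request:
servo_tool(
  moves=[
    {"dx": 0,"dy": 0,"dz": 0.02,"roll": 0,"jaw": 1},
    {"dx": 0,"dy": 0,"dz": 0.02,"roll": 0,"jaw": 1},
    {"dx": 0,"dy": 0,"dz": 0,"roll": 0,"jaw": 1},
    {"dx": 0,"dy": 0,"dz": 0,"roll": 0,"jaw": 1},
    {"dx": 0,"dy": 0,"dz": 0,"roll": 0,"jaw": 1},
    {"dx": 0,"dy": 0,"dz": 0,"roll": 0,"jaw": 1},
    {"dx": 0,"dy": 0,"dz": 0,"roll": 0,"jaw": 1},
    {"dx": 0,"dy": 0,"dz": 0,"roll": 0,"jaw": 1},
    {"dx": 0,"dy": 0,"dz": 0,"roll": 0,"jaw": 1},
    {"dx": 0,"dy": 0,"dz": 0,"roll": 0,"jaw": 1},
  ],
)

```text
t: 4.1
eef_pos: [0.4585, 0.226, 0.0474]
ee_rot: [-3.142, 0.0, -1.242]
force: [0.6, -0.3, -0.9]
width: 0.0876
gripper_force: 0.0
```

Run:
```python
from h import *
p,W=cloud("side");s=get_state();print(s["eef_pos"],s["width"],s["ee_rot"])
save("c2.png",cv2.resize(p[110:210,230:330],(600,600),interpolation=cv2.INTER_NEAREST))
a=s["ee_rot"][2]+np.pi/2;ax=np.array([np.cos(a),np.sin(a)])
d=(W[...,:2]-s["eef_pos"][:2]);l=d@ax;n=d@[-ax[1],ax[0]]
for lo,hi in((-.07,-.04),(.04,.07)):
    m=(l>lo)&(l<hi)&(abs(n)<.02)&(W[...,2]>.04)&(W[...,2]<.2);P=W[m]
    print(np.histogram(P[:,2],np.arange(.04,.2,.005))[0],np.sort(P[:,2])[:8].round(4),np.percentile(l[m],[5,50,95]),np.percentile(n[m],[5,50,95]))
```

```text
[0.45850849 0.22605586 0.04738301] 0.08750564208556094 [-3.14154512e+00  4.71913780e-05 -1.24161146e+00]
[ 0  0  0  0  0  0  0  0  2 12 13 14 11 17 11 14 14 18 11  6  0  0  0  0
  0  1  6  4  8 13 12] [0.082  0.0833 0.0861 0.0862 0.0863 0.0873 0.0874 0.0874] [-0.06564509 -0.05674777 -0.04551486] [-0.01880266 -0.00819257  0.01820741]
[ 0  0  0  0  0  0  0  1  3 13 15 11 16 11 12 17 13 22 13 12 10  3  3 10
 10  5 23  2  0  8 20] [0.0794 0.0833 0.084  0.0845 0.0852 0.0854 0.0856 0.0858] [0.04244176 0.04871377 0.06675013] [-0.01790292 -0.00776539  0.00884284]
```

View pics/c2.png

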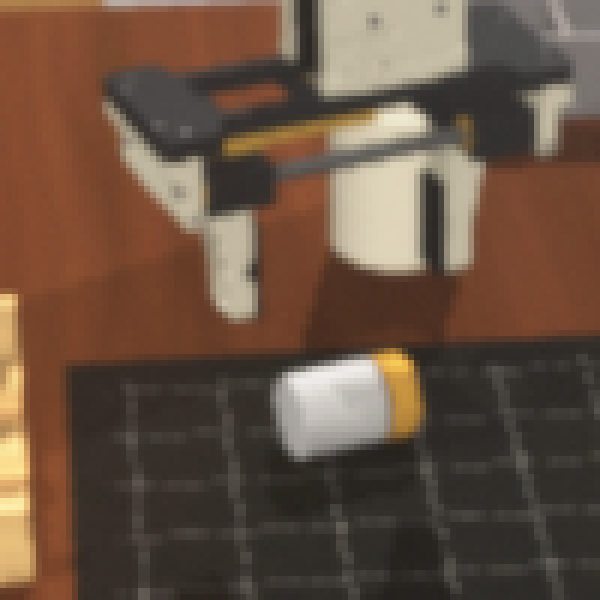

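The picture shows the open fingertips hanging at z≈0.084 above the untouched tin, while the state says 0.047. The reported z is therefore about 37 mm too low, so I descend by that correction and watch the force.

Request:
servo_tool(
  moves=[
    {"dx": 0,"dy": -0.001,"dz": -0.03,"roll": 0,"jaw": 1},
    {"dx": 0,"dy": 0,"dz": -0.025,"roll": 0,"jaw": 1},
    {"dx": 0,"dy": 0,"dz": -0.015,"roll": 0,"jaw": 1},
    {"dx": 0,"dy": 0,"dz": -0.006,"roll": 0,"jaw": 1},
    {"dx": 0,"dy": 0,"dz": 0,"roll": 0,"jaw": 1},
    {"dx": 0,"dy": 0,"dz": 0,"roll": 0,"jaw": 0.5},
    {"dx": 0,"dy": 0,"dz": 0,"roll": 0,"jaw": 0.5},
    {"dx": 0,"dy": 0,"dz": 0,"roll": 0,"jaw": 0.5},
    {"dx": 0,"dy": 0,"dz": 0,"roll": 0,"jaw": 0.5},
    {"dx": 0,"dy": 0,"dz": 0,"roll": 0,"jaw": 0.5},
  ],
  newtons=25,
)

```text
t: 5.4
eef_pos: [0.4587, 0.2252, -0.0283]
ee_rot: [-3.141, 0.0, -1.241]
force: [-1.0, -0.9, 4.6]
width: 0.0581
gripper_force: 24.9
```

Request:
servo_tool(
  moves=[
    {"dx": 0,"dy": 0,"dz": 0.033,"roll": 0,"jaw": 0.5},
    {"dx": 0,"dy": 0,"dz": 0.05,"roll": 0,"jaw": 0.5},
    {"dx": 0.0227,"dy": -0.0293,"dz": 0,"roll": -2.47,"jaw": 0.5},
    {"dx": 0.0227,"dy": -0.0293,"dz": 0,"roll": -2.47,"jaw": 0.5},
    {"dx": 0.0227,"dy": -0.0293,"dz": 0,"roll": -2.47,"jaw": 0.5},
    {"dx": 0.0227,"dy": -0.0293,"dz": 0,"roll": -2.47,"jaw": 0.5},
    {"dx": 0.0227,"dy": -0.0293,"dz": 0,"roll": -2.47,"jaw": 0.5},
    {"dx": 0.0227,"dy": -0.0293,"dz": 0,"roll": -2.47,"jaw": 0.5},
    {"dx": 0,"dy": 0,"dz": 0,"roll": 0,"jaw": 0.5},
    {"dx": 0,"dy": 0,"dz": 0,"roll": 0,"jaw": 0.5},
  ],
)

```text
t: 6.65
eef_pos: [0.5941, 0.049, 0.0539]
ee_rot: [3.141, -0.0, -1.501]
force: [-0.6, 0.4, -1.5]
width: 0.0582
gripper_force: 24.9
```

Run:
```python
from h import *
p,W=cloud("side");s=get_state();print(s["eef_pos"],s["width"],s["ee_rot"],s["force"])
c=s["eef_pos"]
m=(abs(W[...,0]-c[0])<.026)&(abs(W[...,1]-c[1])<.03)&(W[...,2]>.07)&(W[...,2]<.135)
hsv=cv2.cvtColor(p,cv2.COLOR_RGB2HSV);P=W[m]
print(len(P),P.min(0),P.max(0));print(fitcyl(P,c[:2],.07,z=.104))
```

```text
[0.59405115 0.04945103 0.05406792] 0.05803696206475953 [ 3.14084276e+00 -2.15043449e-05 -1.49998857e+00] [ 0.00719964 -0.63813471 -0.09265014]
332 [0.56825967 0.02352739 0.08660867] [0.61975332 0.05997857 0.12826414]
(array([0.59737788, 0.04900201, 0.08311022, 0.10357599]), np.float64(0.0012043992155035758))
```

Request:
servo_tool(
  moves=[
    {"dx": 0.0008,"dy": 0,"dz": -0.015,"roll": 0,"jaw": 0.5},
    {"dx": 0,"dy": 0,"dz": -0.012,"roll": 0,"jaw": 0.5},
    {"dx": 0,"dy": 0,"dz": -0.006,"roll": 0,"jaw": 0.5},
    {"dx": 0,"dy": 0,"dz": -0.003,"roll": 0,"jaw": 0.5},
    {"dx": 0,"dy": 0,"dz": -0.0015,"roll": 0,"jaw": 0.5},
    {"dx": 0,"dy": 0,"dz": -0.0015,"roll": 0,"jaw": 0.5},
    {"dx": 0,"dy": 0,"dz": -0.001,"roll": 0,"jaw": 0.5},
    {"dx": 0,"dy": 0,"dz": 0,"roll": 0,"jaw": 0.5},
    {"dx": 0,"dy": 0,"dz": 0,"roll": 0,"jaw": 0.5},
    {"dx": 0,"dy": 0,"dz": 0,"roll": 0,"jaw": 0.5},
  ],
)

```text
t: 7.95
eef_pos: [0.5958, 0.0493, 0.0147]
ee_rot: [-3.141, 0.0, -1.5]
force: [-0.3, -0.1, 2.1]
width: 0.0581
gripper_force: 24.9
```

Request:
servo_tool(
  moves=[
    {"dx": -0.0005,"dy": 0,"dz": -0.0007,"roll": 0,"jaw": 0.5},
    {"dx": 0,"dy": 0,"dz": -0.0005,"roll": 0,"jaw": 0.5},
    {"dx": 0,"dy": 0,"dz": 0,"roll": 0,"jaw": 0.5},
    {"dx": 0,"dy": 0,"dz": 0,"roll": 0,"jaw": 0.72},
    {"dx": 0,"dy": 0,"dz": 0,"roll": 0,"jaw": 0.8},
    {"dx": 0,"dy": 0,"dz": 0,"roll": 0,"jaw": 1},
    {"dx": 0,"dy": 0,"dz": 0,"roll": 0,"jaw": 1},
    {"dx": 0,"dy": 0,"dz": 0.02,"roll": 0,"jaw": 1},
    {"dx": 0,"dy": 0,"dz": 0.045,"roll": 0,"jaw": 1},
    {"dx": 0,"dy": 0,"dz": 0.045,"roll": 0,"jaw": 1},
  ],
)

```text
t: 9.2
eef_pos: [0.5946, 0.049, 0.124]
ee_rot: [3.14, -0.0, -1.5]
force: [0.9, 0.4, 0.4]
width: 0.0873
gripper_force: 0.0
```

Request:
servo_tool(
  moves=[
    {"dx": -0.007,"dy": -0.0485,"dz": 0,"roll": 1.07,"jaw": 1},
    {"dx": -0.007,"dy": -0.0485,"dz": 0,"roll": 1.07,"jaw": 1},
    {"dx": -0.007,"dy": -0.0485,"dz": 0,"roll": 1.07,"jaw": 1},
    {"dx": -0.007,"dy": -0.0485,"dz": 0,"roll": 1.07,"jaw": 1},
    {"dx": -0.007,"dy": -0.0485,"dz": 0,"roll": 1.07,"jaw": 1},
    {"dx": -0.007,"dy": -0.0485,"dz": 0,"roll": 1.07,"jaw": 1},
    {"dx": 0,"dy": 0,"dz": -0.04,"roll": 0,"jaw": 1},
    {"dx": 0,"dy": 0,"dz": -0.04,"roll": 0,"jaw": 1},
    {"dx": 0,"dy": 0,"dz": 0,"roll": 0,"jaw": 1},
    {"dx": 0,"dy": 0,"dz": 0,"roll": 0,"jaw": 1},
  ],
)

```text
t: 10.45
eef_pos: [0.5539, -0.242, 0.0445]
ee_rot: [-3.141, -0.001, -1.387]
force: [-0.2, -0.6, -0.0]
width: 0.0876
gripper_force: 0.0
```

Run:
```python
from h import *
p,W=cloud("side");q,V=cloud("top");s=get_state();print(s["eef_pos"],s["ee_rot"])
A=[]
for n,w in(("top",V),("side",W)):
    M=(np.hypot(w[...,0]-.597,w[...,1]-.028)<.1)&(w[...,2]>.032)&(w[...,2]<.05);print(n,"row",fitrow(w[M],(.597,.028),.08))
    M=(np.hypot(w[...,0]-.595,w[...,1]-.0496)<.05)&(w[...,2]>.055)&(w[...,2]<.1);print(n,"A",M.sum(),fitcyl(w[M],(.595,.0496),.07,z=.062))
M=(np.hypot(W[...,0]-.553,W[...,1]+.242)<.05)&(W[...,2]>.008)&(W[...,2]<.05);print("B",fitcyl(W[M],(.553,-.242),.18))
```

```text
[ 0.55447328 -0.24187054  0.04513285] [-3.13887798e+00 -1.17593863e-03 -1.38748911e+00]
top row (array([0.59632861, 0.02790758, 0.07956503, 0.02718673]), np.float64(0.0009200847275803367))
top A 347 (array([0.59461289, 0.04959422, 0.06953233, 0.06086742]), np.float64(0.0007988258020886624))
side row (array([0.59663296, 0.02858347, 0.06631841, 0.02918625]), np.float64(0.0010212882037920513))
side A 88 (array([0.59464734, 0.05102116, 0.109774  , 0.06350657]), np.float64(0.0007445687173872269))
B (array([ 0.55307866, -0.24145136,  0.19381698,  0.0209315 ]), np.float64(0.0008236573145984291))
```

Tin A sits in the left gap, on the expected pose. Now I grasp B.

Request:
servo_tool(
  moves=[
    {"dx": -0.001,"dy": 0.0002,"dz": -0.03,"roll": 0,"jaw": 1},
    {"dx": 0,"dy": 0,"dz": -0.025,"roll": 0,"jaw": 1},
    {"dx": 0,"dy": 0,"dz": -0.013,"roll": 0,"jaw": 1},
    {"dx": 0,"dy": 0,"dz": -0.005,"roll": 0,"jaw": 1},
    {"dx": 0,"dy": 0,"dz": 0,"roll": 0,"jaw": 1},
    {"dx": 0,"dy": 0,"dz": 0,"roll": 0,"jaw": 0.5},
    {"dx": 0,"dy": 0,"dz": 0,"roll": 0,"jaw": 0.5},
    {"dx": 0,"dy": 0,"dz": 0,"roll": 0,"jaw": 0.5},
    {"dx": 0,"dy": 0,"dz": 0,"roll": 0,"jaw": 0.5},
    {"dx": 0,"dy": 0,"dz": 0,"roll": 0,"jaw": 0.5},
  ],
  newtons=25,
)

```text
t: 11.8
eef_pos: [0.5523, -0.2416, -0.0296]
ee_rot: [-3.141, -0.0, -1.388]
force: [1.0, -0.1, 1.8]
width: 0.0578
gripper_force: 25.0
```

Request:
servo_tool(
  moves=[
    {"dx": 0,"dy": 0,"dz": 0.04,"roll": 0,"jaw": 0.5},
    {"dx": 0,"dy": 0,"dz": 0.05,"roll": 0,"jaw": 0.5},
    {"dx": 0.0076,"dy": 0.0414,"dz": 0,"roll": -1.07,"jaw": 0.5},
    {"dx": 0.0076,"dy": 0.0414,"dz": 0,"roll": -1.07,"jaw": 0.5},
    {"dx": 0.0076,"dy": 0.0414,"dz": 0,"roll": -1.07,"jaw": 0.5},
    {"dx": 0.0076,"dy": 0.0414,"dz": 0,"roll": -1.07,"jaw": 0.5},
    {"dx": 0.0076,"dy": 0.0414,"dz": 0,"roll": -1.07,"jaw": 0.5},
    {"dx": 0.0076,"dy": 0.0411,"dz": 0,"roll": -1.07,"jaw": 0.5},
    {"dx": 0,"dy": 0,"dz": 0,"roll": 0,"jaw": 0.5},
    {"dx": 0,"dy": 0,"dz": 0,"roll": 0,"jaw": 0.5},
  ],
)

```text
t: 13.05
eef_pos: [0.597, 0.0065, 0.0597]
ee_rot: [3.14, -0.0, -1.5]
force: [0.2, -0.9, -0.4]
width: 0.0579
gripper_force: 25.0
```

Run:
```python
from h import *
p,W=cloud("side")
S=[get_state()["eef_pos"]]
c=S[0];print(c,get_state()["ee_rot"])
m=(abs(W[...,0]-c[0])<.026)&(abs(W[...,1]-c[1])<.024)&(W[...,2]>.086)&(W[...,2]<.135)
P=W[m];print(len(P),fitcyl(P,c[:2],.07,z=.109))
```

```text
[0.59704852 0.0060075  0.05983298] [ 3.14067062e+00 -1.42567170e-04 -1.50044337e+00]
353 (array([0.5995793 , 0.00674715, 0.08879513, 0.11063772]), np.float64(0.0010132858178849014))
```

Request:
servo_tool(
  moves=[
    {"dx": 0.0003,"dy": 0.0004,"dz": -0.018,"roll": 0,"jaw": 0.5},
    {"dx": 0,"dy": 0,"dz": -0.015,"roll": 0,"jaw": 0.5},
    {"dx": 0,"dy": 0,"dz": -0.007,"roll": 0,"jaw": 0.5},
    {"dx": 0,"dy": 0,"dz": -0.003,"roll": 0,"jaw": 0.5},
    {"dx": 0,"dy": 0,"dz": -0.0015,"roll": 0,"jaw": 0.5},
    {"dx": 0,"dy": 0,"dz": -0.001,"roll": 0,"jaw": 0.5},
    {"dx": 0,"dy": 0,"dz": -0.001,"roll": 0,"jaw": 0.5},
    {"dx": 0,"dy": 0,"dz": 0,"roll": 0,"jaw": 0.5},
    {"dx": 0,"dy": 0,"dz": 0,"roll": 0,"jaw": 0.5},
    {"dx": 0,"dy": 0,"dz": 0,"roll": 0,"jaw": 0.5},
  ],
)

```text
t: 14.35
eef_pos: [0.5979, 0.007, 0.0137]
ee_rot: [-3.141, 0.0, -1.5]
force: [-0.2, -0.7, -1.2]
width: 0.0574
gripper_force: 25.0
```

Request:
servo_tool(
  moves=[
    {"dx": 0,"dy": 0,"dz": -0.0007,"roll": 0,"jaw": 0.5},
    {"dx": 0,"dy": 0,"dz": -0.0007,"roll": 0,"jaw": 0.5},
    {"dx": 0,"dy": 0,"dz": 0,"roll": 0,"jaw": 0.5},
    {"dx": 0,"dy": 0,"dz": 0,"roll": 0,"jaw": 0.72},
    {"dx": 0,"dy": 0,"dz": 0,"roll": 0,"jaw": 0.8},
    {"dx": 0,"dy": 0,"dz": 0,"roll": 0,"jaw": 1},
    {"dx": 0,"dy": 0,"dz": 0,"roll": 0,"jaw": 1},
    {"dx": 0,"dy": 0,"dz": 0.02,"roll": 0,"jaw": 1},
    {"dx": 0,"dy": 0,"dz": 0.045,"roll": 0,"jaw": 1},
    {"dx": 0,"dy": 0,"dz": 0.045,"roll": 0,"jaw": 1},
  ],
)

```text
t: 15.6
eef_pos: [0.5976, 0.0068, 0.1232]
ee_rot: [3.141, -0.0, -1.5]
force: [1.4, 1.0, 0.4]
width: 0.0875
gripper_force: 0.0
```

Request:
servo_tool(
  moves=[
    {"dx": 0.0032,"dy": 0.0464,"dz": 0,"roll": -3,"jaw": 1},
    {"dx": 0.0032,"dy": 0.0464,"dz": 0,"roll": -3,"jaw": 1},
    {"dx": 0.0032,"dy": 0.0464,"dz": 0,"roll": -3,"jaw": 1},
    {"dx": 0.0032,"dy": 0.0464,"dz": 0,"roll": -3,"jaw": 1},
    {"dx": 0.0032,"dy": 0.0464,"dz": 0,"roll": -3,"jaw": 1},
    {"dx": 0.0032,"dy": 0.0464,"dz": 0,"roll": -3,"jaw": 1},
    {"dx": 0,"dy": 0,"dz": -0.04,"roll": 0,"jaw": 1},
    {"dx": 0,"dy": 0,"dz": -0.04,"roll": 0,"jaw": 1},
    {"dx": 0,"dy": 0,"dz": 0,"roll": 0,"jaw": 1},
    {"dx": 0,"dy": 0,"dz": 0,"roll": 0,"jaw": 1},
  ],
)

```text
t: 16.85
eef_pos: [0.6181, 0.2856, 0.0437]
ee_rot: [-3.14, 0.001, -1.814]
force: [-0.0, -0.3, 0.6]
width: 0.0874
gripper_force: 0.0
```

Run:
```python
from h import *
p,W=cloud("side");q,V=cloud("top");s=get_state();print(s["eef_pos"],s["ee_rot"])
for n,w in(("top",V),("side",W)):
    M=(np.hypot(w[...,0]-.597,w[...,1]-.028)<.08)&(w[...,2]>.056)&(w[...,2]<.1);print(n,"pair",M.sum(),fitrow(w[M],(.597,.028),.08,z=.062,offs=(-.0215,.0215)))
    for k,c in(("A",(.595,.0496)),("B",(.598,.0067))):
        m=M&(np.hypot(w[...,0]-c[0],w[...,1]-c[1])<.045)&(abs(w[...,1]-c[1])<.02);print(k,m.sum(),fitcyl(w[m],c,.07,z=.062)[0].round(4))
M=(np.hypot(W[...,0]-.617,W[...,1]-.285)<.04)&(W[...,2]>.008)&(W[...,2]<.046);print("S",fitcyl(W[M],(.617,.285),-.24,L=.038))
save("f1.png",np.hstack([cv2.resize(p[170:250,320:400],(400,400),interpolation=cv2.INTER_CUBIC),cv2.resize(q[133:213,277:357],(400,400),interpolation=cv2.INTER_CUBIC)]))
```

```text
[0.61839857 0.28596929 0.04454794] [-3.13937712e+00  2.37763833e-03 -1.81437410e+00]
top pair 696 (array([0.59569454, 0.02782439, 0.07110768, 0.06085804]), np.float64(0.0008083292526545259))
A 335 [0.5946 0.0493 0.0777 0.0608]
B 343 [0.5968 0.0064 0.0842 0.0609]
side pair 638 (array([0.59569359, 0.02861577, 0.07264856, 0.06281073]), np.float64(0.0010468172311166343))
A 245 [0.5949 0.05   0.1076 0.0626]
B 350 [0.5968 0.0077 0.0696 0.0631]
S (array([ 0.61581972,  0.28567874, -0.19056813,  0.02193262]), np.float64(0.0013770034327984897))
```

View pics/f1.png

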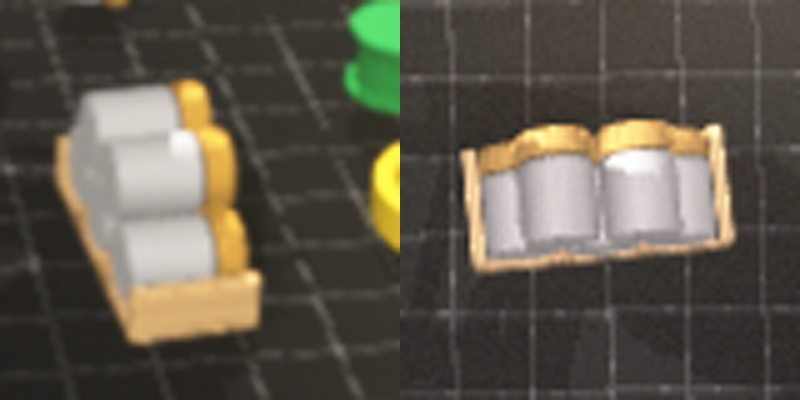

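Both long tins lie square in the gaps with their lids forward. Now I grasp the short tin.

Request:
servo_tool(
  moves=[
    {"dx": -0.001,"dy": -0.0006,"dz": -0.03,"roll": 0,"jaw": 1},
    {"dx": 0,"dy": 0,"dz": -0.025,"roll": 0,"jaw": 1},
    {"dx": 0,"dy": 0,"dz": -0.013,"roll": 0,"jaw": 1},
    {"dx": 0,"dy": 0,"dz": -0.004,"roll": 0,"jaw": 0.6},
    {"dx": 0,"dy": 0,"dz": 0,"roll": 0,"jaw": 0.3},
    {"dx": 0,"dy": 0,"dz": 0,"roll": 0,"jaw": 0.3},
    {"dx": 0,"dy": 0,"dz": 0,"roll": 0,"jaw": 0.3},
    {"dx": 0,"dy": 0,"dz": 0,"roll": 0,"jaw": 0.3},
    {"dx": 0,"dy": 0,"dz": 0,"roll": 0,"jaw": 0.3},
    {"dx": 0,"dy": 0,"dz": 0,"roll": 0,"jaw": 0.3},
  ],
  newtons=25,
)

```text
t: 18.2
eef_pos: [0.6163, 0.2848, -0.0295]
ee_rot: [-3.141, 0.0, -1.814]
force: [0.1, -1.2, 2.1]
width: 0.0378
gripper_force: 25.0
```

Request:
servo_tool(
  moves=[
    {"dx": 0,"dy": 0,"dz": 0.05,"roll": 0,"jaw": 0.3},
    {"dx": 0,"dy": 0,"dz": 0.05,"roll": 0,"jaw": 0.3},
    {"dx": -0.0034,"dy": -0.0428,"dz": 0.01,"roll": 3,"jaw": 0.3},
    {"dx": -0.0034,"dy": -0.0428,"dz": 0,"roll": 3,"jaw": 0.3},
    {"dx": -0.0034,"dy": -0.0428,"dz": 0,"roll": 3,"jaw": 0.3},
    {"dx": -0.0034,"dy": -0.0428,"dz": 0,"roll": 3,"jaw": 0.3},
    {"dx": -0.0034,"dy": -0.0428,"dz": 0,"roll": 3,"jaw": 0.3},
    {"dx": -0.0034,"dy": -0.0428,"dz": 0,"roll": 3,"jaw": 0.3},
    {"dx": 0,"dy": 0,"dz": 0,"roll": 0,"jaw": 0.3},
    {"dx": 0,"dy": 0,"dz": 0,"roll": 0,"jaw": 0.3},
  ],
)

```text
t: 19.45
eef_pos: [0.5958, 0.0279, 0.0803]
ee_rot: [-3.141, 0.0, -1.501]
force: [-0.1, -0.0, 0.1]
width: 0.0376
gripper_force: 25.0
```

Run:
```python
from h import *
p,W=cloud("side")
c=get_state()["eef_pos"];print(c,get_state()["ee_rot"])
m=(abs(W[...,0]-c[0])<.017)&(abs(W[...,1]-c[1])<.026)&(W[...,2]>.11)&(W[...,2]<.163)
P=W[m];print(len(P),fitcyl(P,c[:2],.07,z=.136,L=.038))
```

```text
[0.59587549 0.02839994 0.0802479 ] [-3.14140836e+00  1.24826468e-04 -1.50040087e+00]
235 (array([0.59741863, 0.02914369, 0.14526024, 0.13091672]), np.float64(0.0012573038442551046))
```

Request:
servo_tool(
  moves=[
    {"dx": 0,"dy": 0,"dz": -0.014,"roll": 0,"jaw": 0.3},
    {"dx": 0,"dy": 0,"dz": -0.01,"roll": 0,"jaw": 0.3},
    {"dx": 0,"dy": 0,"dz": -0.004,"roll": 0,"jaw": 0.3},
    {"dx": 0,"dy": 0,"dz": -0.002,"roll": 0,"jaw": 0.3},
    {"dx": 0,"dy": 0,"dz": -0.001,"roll": 0,"jaw": 0.3},
    {"dx": 0,"dy": 0,"dz": -0.001,"roll": 0,"jaw": 0.3},
    {"dx": 0,"dy": 0,"dz": -0.0005,"roll": 0,"jaw": 0.3},
    {"dx": 0,"dy": 0,"dz": 0,"roll": 0,"jaw": 0.3},
    {"dx": 0,"dy": 0,"dz": 0,"roll": 0,"jaw": 0.3},
    {"dx": 0,"dy": 0,"dz": 0,"roll": 0,"jaw": 0.3},
  ],
)

```text
t: 20.75
eef_pos: [0.5957, 0.0279, 0.0478]
ee_rot: [-3.142, 0.0, -1.5]
force: [0.2, 0.3, -0.0]
width: 0.0377
gripper_force: 25.0
```

Request:
servo_tool(
  moves=[
    {"dx": 0,"dy": 0,"dz": -0.0005,"roll": 0,"jaw": 0.3},
    {"dx": 0,"dy": 0,"dz": -0.0005,"roll": 0,"jaw": 0.3},
    {"dx": 0,"dy": 0,"dz": 0,"roll": 0,"jaw": 0.3},
    {"dx": 0,"dy": 0,"dz": 0,"roll": 0,"jaw": 0.3},
    {"dx": 0,"dy": 0,"dz": 0,"roll": 0,"jaw": 0.3},
    {"dx": 0,"dy": 0,"dz": 0,"roll": 0,"jaw": 0.3},
    {"dx": 0,"dy": 0,"dz": 0,"roll": 0,"jaw": 0.3},
    {"dx": 0,"dy": 0,"dz": 0,"roll": 0,"jaw": 0.3},
    {"dx": 0,"dy": 0,"dz": 0,"roll": 0,"jaw": 0.3},
    {"dx": 0,"dy": 0,"dz": 0,"roll": 0,"jaw": 0.3},
  ],
)

```text
t: 22.0
eef_pos: [0.5957, 0.0279, 0.0468]
ee_rot: [3.142, -0.0, -1.5]
force: [0.3, -1.0, 0.4]
width: 0.038
gripper_force: 25.0
```

Request:
servo_tool(
  moves=[
    {"dx": 0,"dy": 0,"dz": -0.0005,"roll": 0,"jaw": 0.3},
    {"dx": 0,"dy": 0,"dz": 0,"roll": 0,"jaw": 0.3},
    {"dx": 0,"dy": 0,"dz": 0,"roll": 0,"jaw": 0.46},
    {"dx": 0,"dy": 0,"dz": 0,"roll": 0,"jaw": 0.5},
    {"dx": 0,"dy": 0,"dz": 0,"roll": 0,"jaw": 0.7},
    {"dx": 0,"dy": 0,"dz": 0,"roll": 0,"jaw": 0.9},
    {"dx": 0,"dy": 0,"dz": 0,"roll": 0,"jaw": 0.9},
    {"dx": 0,"dy": 0,"dz": 0.02,"roll": 0,"jaw": 0.9},
    {"dx": 0,"dy": 0,"dz": 0.045,"roll": 0,"jaw": 0.9},
    {"dx": 0,"dy": 0,"dz": 0.045,"roll": 0,"jaw": 0.9},
  ],
)

```text
t: 23.25
eef_pos: [0.5954, 0.0278, 0.1573]
ee_rot: [3.141, -0.0, -1.5]
force: [0.6, -0.2, 0.4]
width: 0.0784
gripper_force: 0.0
```

Request:
servo_tool(
  moves=[
    {"dx": -0.01,"dy": 0.04,"dz": 0,"roll": 0,"jaw": 1},
    {"dx": -0.01,"dy": 0.04,"dz": 0,"roll": 0,"jaw": 1},
    {"dx": -0.01,"dy": 0.04,"dz": 0,"roll": 0,"jaw": 1},
    {"dx": -0.01,"dy": 0.04,"dz": 0,"roll": 0,"jaw": 1},
    {"dx": -0.01,"dy": 0.04,"dz": 0,"roll": 0,"jaw": 1},
    {"dx": -0.01,"dy": 0.04,"dz": 0,"roll": 0,"jaw": 1},
    {"dx": 0,"dy": 0,"dz": 0,"roll": 0,"jaw": 1},
    {"dx": 0,"dy": 0,"dz": 0,"roll": 0,"jaw": 1},
    {"dx": 0,"dy": 0,"dz": 0,"roll": 0,"jaw": 1},
    {"dx": 0,"dy": 0,"dz": 0,"roll": 0,"jaw": 1},
  ],
)

```text
t: 24.5
eef_pos: [0.536, 0.2671, 0.1563]
ee_rot: [-3.142, 0.0, -1.501]
force: [-0.3, -0.4, -0.6]
width: 0.0875
gripper_force: 0.0
```

Run:
```python
from h import *
p,W=cloud("side");q,V=cloud("top")
for n,w in(("top",V),("side",W)):
    R=np.hypot(w[...,0]-.597,w[...,1]-.028)
    M=(R<.1)&(w[...,2]>.032)&(w[...,2]<.046);print(n,"row",fitrow(w[M],(.597,.028),.08)[0].round(4))
    M=(R<.08)&(w[...,2]>.056)&(w[...,2]<.078);print(n,"pair",M.sum(),fitrow(w[M],(.597,.028),.08,z=.062,offs=(-.0215,.0215))[0].round(4))
    M=(R<.05)&(w[...,2]>.09)&(w[...,2]<.13);print(n,"S",M.sum(),fitcyl(w[M],(.597,.028),.08,z=.096,L=.038)[0].round(4))
save("f2.png",np.hstack([cv2.resize(p[160:250,310:400],(400,400),interpolation=cv2.INTER_CUBIC),cv2.resize(q[133:213,277:357],(400,400),interpolation=cv2.INTER_CUBIC)]))
```

```text
top row [0.5962 0.028  0.0659 0.0264]
top pair 237 [0.5956 0.028  0.0664 0.06  ]
top S 251 [0.5939 0.0279 0.0818 0.0944]
side row [0.5967 0.0284 0.07   0.0279]
side pair 292 [0.5958 0.0288 0.0703 0.0622]
side S 259 [0.5942 0.0289 0.1162 0.0968]
```

View pics/f2.png

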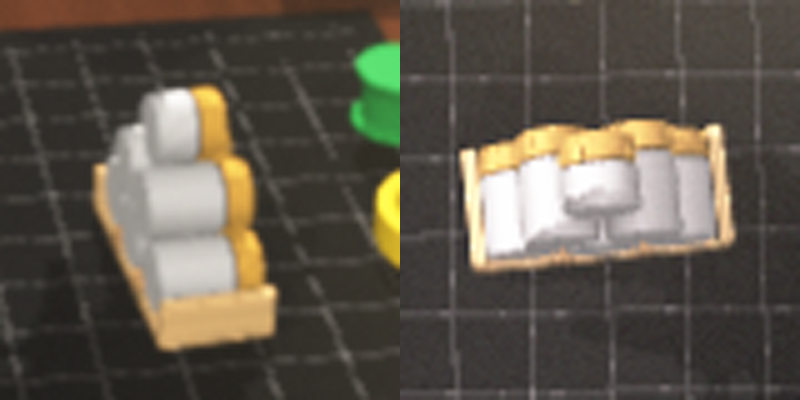

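The pyramid is complete: the short tin is centred on top at (597,185 in the crop), and all lids face forward. I'm handing it in.

```bash
python3 -c "
from station import *
print(job_done())"
```

```text
the job is handed in; nothing more can be done
None
```

The pyramid is built and handed in at about 25 s of the 67 s: both long tins lie in the gaps and the short tin on top is within about 2 mm of mid-length, all lids facing the row's way; I did not re-measure the bystanders.

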